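# Unlock the lid press and close the tin

### The arm

A 6-joint arm with a two-finger parallel gripper is mounted at the origin on a cart in front of the work surface, level with it; the furniture and walls round the work are solid. World frame = base frame: x ahead of the robot, y to its left, z up, the work surface at z = 0. Lengths are in m, angles in rad, forces in N, time in s.
With the tool pointing down it reaches from about 0.35 to 1 m from the base axis. Payload 7.1 kg.
Tool frame: the origin (TCP) lies on the centre line of the jaws, within the pads' length; the fingertips stand 17 mm ahead of it and the grasp point (between the pads) lies 2 mm behind it; z points along the fingers, y is the line along which they close (so a half turn about z gives the same grasp; the last joint's range is limited). The gripper opens to 85 mm and grips with 20 to 120 N. Pads are 22 mm wide; open, the fingers measure 114 mm over their backs; the gripper's body (76 mm by 85 mm) begins 54 mm behind the grasp point. The pads swing forward as they close: fully open they stand 13 mm farther back than shut.
Start: joints at [1.203, 0.423, 1.63, -0, 1.089, -0.019], TCP at [0.214, 0.587, 0.22] pointing down, gripper open.
Joint ranges: [-3, 3], [-0.9, 2.11], [0.09, 2.58], [-1.31, 4.45], [0.11, 2.69], [-2.54, 2.54]. Speed limits (rad/s): [2.39, 2.39, 3.01, 3.14, 3.14, 3.14].

### API

Orientations are given as a unit quaternion [x, y, z, w].
In Python, from plant import ctrl, claw, read_camera, camera_info gives the robot as it stands. Calls block until the motion is done:
- ctrl.goto(position, orientation): joint-space move of the TCP to a pose.
- ctrl.line_to(position, attitude=None, vel=0.15): straight line of the TCP; attitude=None keeps the orientation; vel is the mean speed in m/s.
- ctrl.move_joints(angles): joint-space move.
- claw.set_gripper(opening, newtons=None): opening from 0.0 (shut) to 1.0 (fully open); newtons is the grip in N (None keeps the last); returns when the fingers have stopped.
- ctrl.wait(seconds).
- ctrl.inverse_kinematics(position, orientation): joint angles nearest the present ones, or None.
- read_camera(name): name is "side" or "top" or "wrist"; returns the picture (480x640x3 uint8, red, green, blue); there is no depth.
- camera_info(name): a dict with "fx", "fy", "cx", "cy" (pixels), "R" (3x3) and "t" (3): a world point X has camera coordinates R X + t. Camera axes: x right, y down, z forward; pixel columns grow to the right and rows downward; lengths in m; the calibration is good to about 2 mm. A picture is of the moment at which its call begins: read the wrist's pose just before it. camera_info takes no time and is no camera call; for the wrist camera it gives the pose at the moment of the call.
A pose or a line that the arm cannot do raises ctrl.Unreachable and nothing moves.
- ctrl.close_job(): hands the job in; it is judged then, once.
Readings, each from a call of its own:
- ctrl.read_t(): time.
- ctrl.read_q(): joint angles.
- ctrl.read_joint_velocities(): joint speeds.
- ctrl.read_joint_torque(): joint torques, N m.
- ctrl.read_tool_pos(): TCP position.
- ctrl.read_orientation(): TCP orientation.
- ctrl.read_ft_force(): force on the tool from outside, world axes, zero at the start.
- ctrl.read_ft_torque(): the same for the moment, N m.
- ctrl.read_grip_width(): opening from 0.0 (shut) to 1.0 (fully open).
- ctrl.read_gripper_force(): force on a finger pad.
Only numpy, scipy, OpenCV 4.12 (cv2) and the standard library are available. Lean on these libraries where they do the work, as an engineer would, in place of code of your own. Each camera call takes 0.05 s, during which the arm holds its last target. There are 200 camera calls.

### The job

Close the tin in the blue hand press. Push the sprung knob down, turn it clockwise out of the red until its white pointer line stands at the green mark and let it spring right up again; then pull the lever all the way down to its stop, hold it there a moment, and ease it slowly back up to rest without letting it snap. Leave the knob at green, and do not disturb the spare tin, the flask or the bottle.

Things in the scene. Friction and masses are not known exactly. Their poses are not given: they have to be found in the camera images.
- press: blue hand press, fixed; foot plate x -90..110, y -225..75 mm, 18 mm high. Origin on the bench under the tin's centre; x to the back, y to the operator's left, z up. Blue column (60 x 60, at x 70) with head x -40..100, y -28..28, z 147..207; lever on its right side. White knob console x -70..50, y -225..-105, top z 100 mm; its steel bolt blocks the lever's tail until the knob is at green.
- knob_top (a point): top centre of the knob, on its vertical axis, at x -20, y -165, z 153 mm of the press. Knob: grey disc, 72 mm in diameter, with an upright black wing across it, 62 mm long, 16 mm thick, 34 mm high; the disc's upper face lies 33 mm below this point. x points along the wing to the end with the white pointer line, y across the wing, z up; turns and sinks with the knob.
- dial (a joint): turn of the knob, rad, clockwise from above, -0.3 to 2.2. 1.2 = pointer at the green mark, 0.3 rad clockwise of the press's -x direction (towards the operator); 0 = pointer at the middle of the red marks, 1.2 rad counter-clockwise of green. Starts on red. While up it is locked (rocks freely on red, from -0.3 to 0.4); pushed down 8 mm it turns freely past the lock.
- knob_press (a joint): how far the knob is pushed down, m: 0 = up, 0.010 = fully down. Spring: about 9 N at the top, 14 N at the bottom. Let go within 0.08 rad of green it springs right up into a notch and is locked there; between red and green, or beyond green, it stays about 7 mm down.
- handle (a point): centre of the lever's handle: black round crossbar, 24 mm in diameter, 100 mm long, along the press's y, its middle on a 14 mm steel arm that runs to the pivot; can be pushed down from above. Moves with the lever: in the press frame x -145, y -45, z 243 mm at rest, x -142, z 101 mm at the bottom stop.
- pivot (a point): pivot of the lever, at x 0, y -45, z 175 mm in the press frame; the handle moves round it on a radius of 160 mm in the press's x-z plane. The axes of this point are those of the press.
- lever (a joint): lever angle in rad: 0 = up at rest (arm 25 degrees above level), 0.92 = down at its stop. A spring returns it: about 4 N at the handle at the top, growing to 12 N at the bottom; it snaps up if let go. With the bolt in, it moves only about 0.03.
- lid (a joint): how far the tin's green lid (74 mm in diameter) has been pressed on, m: 0 = loose on top, about 0.006 or more = closed. The ram touches it at about 0.64 rad of lever and it stays down.
- spare_tin: round white tin with a green-blue lid, 57 mm in diameter, 23 mm high, standing loose on the bench; origin at its underside. Leave alone.
- flask: conical glass flask, 64 mm in diameter, 104 mm high, loose; origin at its underside. Leave alone.
- white_bottle: white bottle with a blue cap, 87 mm in diameter, 201 mm high, loose; origin at its underside. Leave alone.

How it is judged:
By the outcome, as a careful person would: the job done as asked, in the order asked, and still so for the second after the job is handed in, with the robot touching nothing.
It also fails if it takes over 64 s, if anything falls off the work surface, if the arm or the gripper's body presses on something with over 40 N, if the wrist force passes 120 N, or if a joint passes its speed limit or range.

## Working session

There is one attempt and no reset: what is moved stays moved. The work goes in short steps, each a Python script; the robot and the scene stay as the last script left them, time stands still between calls to the robot, and variables do not carry over. Pictures are saved under pics/ and viewed, at most 10 in all, crops included, and the job is handed in when it is done.

```bash
mkdir -p pics; ls; python3 - <<'E'
from plant import ctrl, read_camera, camera_info
import cv2,numpy as np
for n in ("side","top"):
    cv2.imwrite(f"pics/{n}0.png",read_camera(n)[:,:,::-1]); c=camera_info(n); R=np.array(c["R"]);print(n,c["fx"],(-R.T@np.array(c["t"])).round(3),R.round(3).tolist())
print(ctrl.read_t())
E
```

```text
pics
side 462.6982336806535 [ 0.154 -0.84   0.608] [[0.923, -0.384, 0.002], [-0.173, -0.421, -0.89], [0.343, 0.821, -0.455]]
top 508.74816939066227 [ 2.790e-01 -1.000e-03  1.413e+00] [[-0.006, -1.0, -0.019], [-0.986, 0.009, -0.169], [0.17, 0.018, -0.985]]
0.1
```

View pics/side0.png

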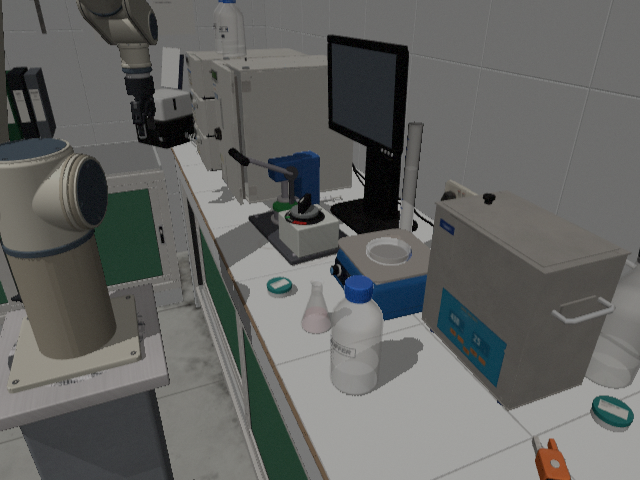

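View pics/top0.png

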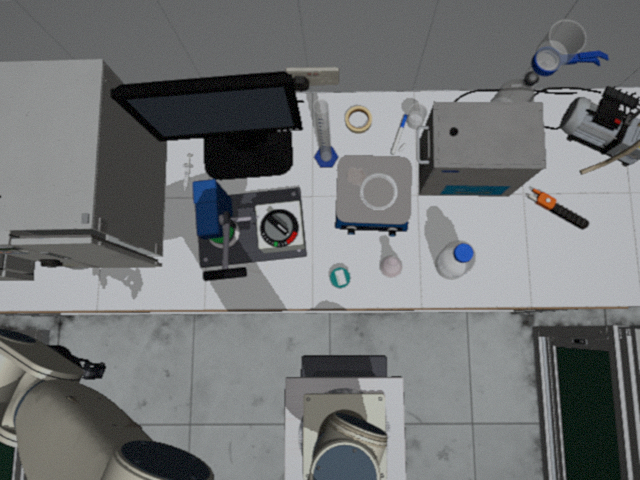

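Side view: press at about (290,215), knob on the white console at (307,212), handle at (238,156), and flask (317,310), bottle (357,340) and spare tin (279,287) to its right. Top view: plate corners near (300,187), (307,256) and (202,270), knob at (280,226), handle at (225,274).

```bash
cat > h.py <<'E'
from plant import ctrl, claw, read_camera, camera_info
import cv2,numpy as np
from scipy.spatial.transform import Rotation as Ro
def ray(c,uv):
    R=np.array(c["R"]);t=np.array(c["t"])
    d=R.T@np.array([(uv[0]-c["cx"])/c["fx"],(uv[1]-c["cy"])/c["fy"],1]); return -R.T@t,d/np.linalg.norm(d)
def onz(c,uv,z):
    o,d=ray(c,uv); return o+d*(z-o[2])/d[2]
def proj(c,X):
    p=np.array(c["R"])@np.array(X)+np.array(c["t"]); return np.array([c["fx"]*p[0]/p[2]+c["cx"],c["fy"]*p[1]/p[2]+c["cy"]])
def tri(obs):  # [(c,uv)...]
    A=np.zeros((3,3));b=np.zeros(3);L=[ray(*o) for o in obs]
    for o,d in L:
        P=np.eye(3)-np.outer(d,d);A+=P;b+=P@o
    X=np.linalg.solve(A,b); return X,[np.linalg.norm((np.eye(3)-np.outer(d,d))@(X-o)) for o,d in L]
def down(yaw): # tool z down; tool x along world yaw
    c,s=np.cos(yaw),np.sin(yaw)
    return Ro.from_matrix(np.array([[c,s,0],[s,-c,0],[0,0,-1]])).as_quat()
E
python3 - <<'E'
from h import *
c=camera_info("top")
print("knob",onz(c,(281,226),.153),"handle",onz(c,(225,274),.243),"handle ends",onz(c,(204,276),.243),onz(c,(246,272),.243))
for p in [(300,187),(307,256),(202,270)]: print(onz(c,p,.018))
s=camera_info("side");print("tri handle",tri([(c,(225,274)),(s,(238,156))]),"knob",tri([(c,(281,226)),(s,(307,205))]))
w=camera_info("wrist");R=np.array(w["R"]);T=Ro.from_quat(ctrl.read_orientation()).as_matrix()
print("cam in tool",T.T@(-R.T@np.array(w["t"])-ctrl.read_tool_pos()),"axes",(R@T).round(2).tolist(),w["fx"]); print(T.round(2))
E
```

```text
knob [0.53393413 0.15244165 0.153     ] handle [0.40358437 0.2702988  0.243     ] handle ends [0.39933845 0.31904732 0.243     ] [0.40782926 0.22156205 0.243     ]
[0.67358543 0.11610123 0.018     ]
[0.47572396 0.09575834 0.018     ]
[0.43920681 0.38680349 0.018     ]
tri handle (array([0.40447047, 0.26946672, 0.2456155 ]), [np.float64(0.001184294738804162), np.float64(0.0011842947388040865)]) knob (array([0.54134024, 0.15353936, 0.13509767]), [np.float64(0.0038875685108619735), np.float64(0.00388756851086192)])
cam in tool [ 0.06649357 -0.00102976 -0.15505009] axes [[-0.0, 1.0, -0.0], [-0.96, -0.0, -0.27], [-0.27, 0.0, 0.96]] 340.16586444973535
[[-0.94  0.34 -0.  ]
 [ 0.34  0.94 -0.  ]
 [ 0.   -0.   -1.  ]]
```

```bash
python3 - <<'E'
from h import *
import json
ctrl.line_to([0.214,0.587,0.38],vel=0.25)
cams={}
for i,p in enumerate([(0.47,0.24,.38),(0.47,0.10,.36)]):
    (ctrl.goto if i==0 else ctrl.line_to)(p,down(3.24))
    c=camera_info("wrist");cams[i]={k:np.array(v).tolist() for k,v in c.items()}
    cv2.imwrite(f"pics/w{i}.png",read_camera("wrist")[:,:,::-1])
json.dump(cams,open("cams.json","w"))
print(ctrl.read_t(),ctrl.read_q(),ctrl.read_ft_force())
for y in (1.0,1.3,.6,-.2,4.14,4.44,2.94): print(y,ctrl.inverse_kinematics([.535,.152,.14],down(y)))
E
```

```text
3.6667 [ 1.85954741e-01  5.85286221e-02  1.77776071e+00  2.07233704e-04
  1.30502306e+00 -1.48401518e+00] [-0.35322127  0.86810152  0.44518989]
1.0 [ 2.55419980e-01  4.30729947e-01  1.84009973e+00 -4.44089210e-16
  8.70762976e-01  8.26216307e-01]
1.3 [ 2.55419980e-01  4.30729947e-01  1.84009973e+00 -4.44089210e-16
  8.70762976e-01  5.26216307e-01]
0.6 [ 2.55419980e-01  4.30729947e-01  1.84009973e+00 -4.44089210e-16
  8.70762976e-01  1.22621631e+00]
-0.2 [ 2.55419980e-01  4.30729947e-01  1.84009973e+00 -4.44089210e-16
  8.70762976e-01  2.02621631e+00]
4.14 [ 2.55419980e-01  4.30729947e-01  1.84009973e+00 -4.44089210e-16
  8.70762976e-01 -2.31378369e+00]
4.44 None
2.94 [ 2.55419980e-01  4.30729947e-01  1.84009973e+00 -4.44089210e-16
  8.70762976e-01 -1.11378369e+00]
```

View pics/w0.png

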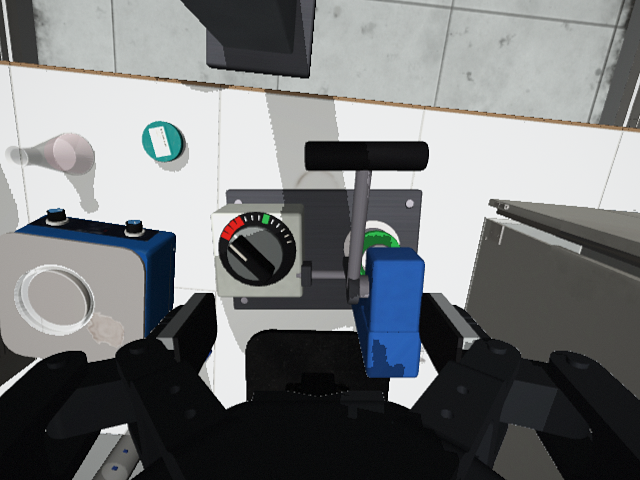

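View pics/w1.png

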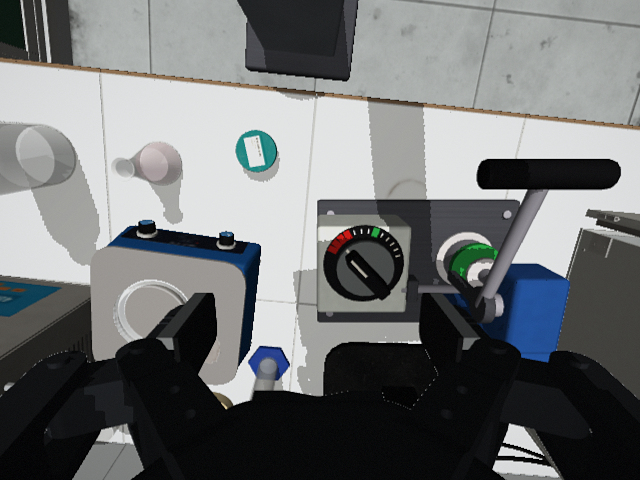

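Both wrist views: knob near (258,250) in w0 and (363,268) in w1, with its pointer at upper left on the red. The green mark is at (265,218) and (376,232). Handle at (367,156) and (549,173), plate corners at (229,190) and (318,201). I'll zoom in.

```bash
python3 - <<'E'
import cv2,numpy as np
a=cv2.imread("pics/w0.png")[200:300,208:308];b=cv2.imread("pics/w1.png")[215:315,313:413]
cv2.imwrite("pics/z.png",cv2.resize(np.hstack([a,b]),None,fx=4,fy=4,interpolation=cv2.INTER_CUBIC))
for i,(x0,y0,x1,y1) in enumerate([(295,130,440,185),(465,145,630,200)]):
    g=cv2.cvtColor(cv2.imread(f"pics/w{i}.png"),6)[y0:y1,x0:x1]
    m=cv2.morphologyEx((g<45).astype(np.uint8),cv2.MORPH_OPEN,np.ones((11,11)))
    n,l,s,c=cv2.connectedComponentsWithStats(m);k=1+s[1:,4].argmax();print("handle",c[k]+[x0,y0],s[k]+[x0,y0,0,0,0])
E
```

```text
handle [365.80944005 155.46115509] [ 305  142  123   28 3411]
handle [547.56152724 173.48832685] [ 478  159  141   30 4112]
```

View pics/z.png

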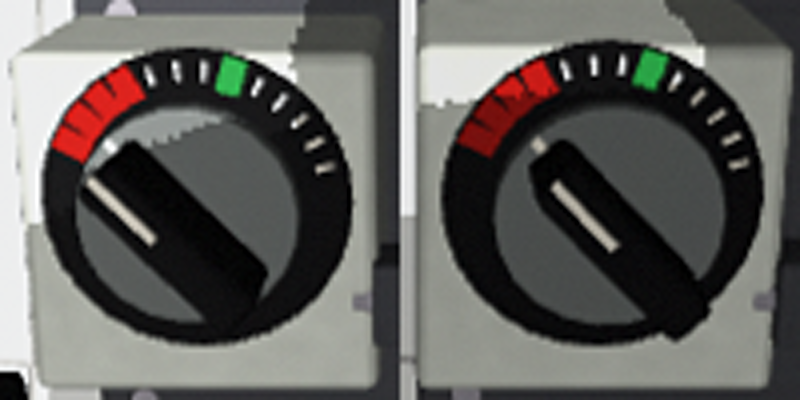

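Zoom: the white pointer line on the wing runs (230.5,245.5)→(246.8,260.8) in w0 and (351.8,261.3)→(366.8,276.8) in w1. Dial ring centres are (257.2,249) and (363.6,263).

```bash
python3 - <<'E'
from h import *
import json
C=json.load(open("cams.json"));a,b=C["0"],C["1"]
T=lambda p,q:tri([(a,p),(b,q)])
P=lambda n,r:print(n,r[0].round(4),np.round(r[1],4))
e1=T((230.5,245.5),(351.75,261.25));e2=T((246.75,260.75),(366.75,276.75));ring=T((257.25,249),(363.6,263))
h=T((366.5,156),(548.5,174));hl=T((428.5,156),(620.5,175));hr=T((304.5,156),(476.5,173))
for n,r in zip("outer inner ring handle hl hr".split(),(e1,e2,ring,h,hl,hr)):P(n,r)
v=(e1[0]-e2[0])[:2];print("pointer yaw",np.arctan2(v[1],v[0]))
for c,p in ((a,(230.5,245.5)),(a,(246.75,260.75)),(b,(351.75,261.25)),(b,(366.75,276.75))):print(onz(c,p,.153).round(4))
w=hl[0]-hr[0];print("handle yaw",np.arctan2(-w[0],w[1]))
f=onz(a,(422,190),.018)-onz(a,(229,190),.018);print("plate",np.arctan2(-f[0],f[1]),np.linalg.norm(f),onz(a,(229,190),.018),onz(b,(318,201),.018))
for c,p in ((a,(257.25,249)),(b,(363.6,263))):print("ring@.1",onz(c,p,.1))
E
```

```text
outer [0.5232 0.1428 0.1549] [0.0003 0.0003]
inner [0.5404 0.1622 0.1538] [0.0003 0.0003]
ring [0.5416 0.1657 0.1015] [0.0001 0.0001]
handle [0.4066 0.2736 0.2463] [0.0001 0.0001]
hl [0.4018 0.3214 0.2556] [0. 0.]
hr [0.4118 0.2224 0.236 ] [0.0002 0.0002]
pointer yaw -2.295336461094106
[0.5241 0.1424 0.153 ]
[0.541  0.1621 0.153 ]
[0.5236 0.1431 0.153 ]
[0.5404 0.1624 0.153 ]
handle yaw 0.10045227857201133
plate 0.09813132480187099 0.2922012323376184 [0.47934089 0.10542297 0.018     ] [0.48044125 0.10087539 0.018     ]
ring@.1 [0.54223092 0.16547156 0.1       ]
ring@.1 [0.54201507 0.16596175 0.1       ]
```

```bash
python3 - <<'E'
from h import *
K=[.5422,.1660]
claw.set_gripper(0.55,40)
ctrl.goto(K+[.24],down(3.988))
ctrl.line_to(K+[.143],vel=.08)
f0=np.array(ctrl.read_ft_force());print("pre",f0.round(1),ctrl.read_t())
claw.set_gripper(0.0,40)
print("closed",ctrl.read_grip_width(),np.array(ctrl.read_ft_force()).round(1),ctrl.read_gripper_force(),ctrl.read_tool_pos(),ctrl.read_t())
for dz in (.004,.008,.0095):
    ctrl.line_to(K+[.143-dz],vel=.02);print(dz,np.array(ctrl.read_ft_force()).round(1),ctrl.read_tool_pos()[2])
print(ctrl.read_t())
c=read_camera("wrist");cv2.imwrite("pics/g.png",c[:,:,::-1])
E
```

```text
pre [-0.8 -0.7 -0.4] 6.175
closed -0.005340421288378444 [-0.4 -0.2 -0.2] 0.0 [0.54221305 0.16599759 0.14306356] 6.6833
0.004 [-1.3 -0.6  9.8] 0.1398098431644169
0.008 [-2.6 -0.7 11.1] 0.13605405470883164
0.0095 [-4.  -0.6 12.4] 0.1346780280141083
7.6333
```

View pics/g.png

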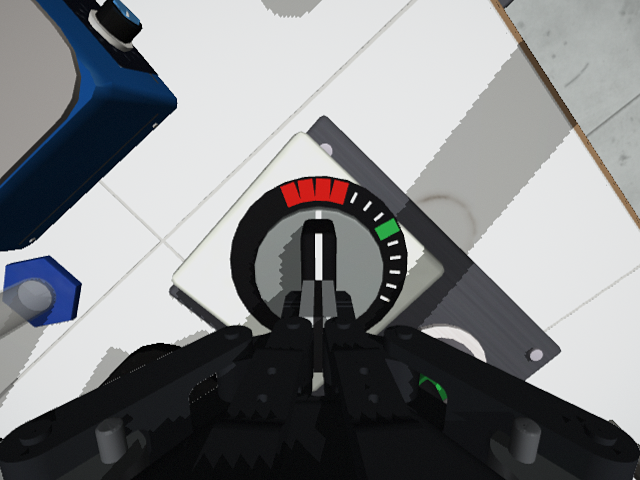

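The view shows the jaws square over the wing, with its line at (318,255). The closed width and zero pad force don't fit a grip, so I'll check the readings again.

```bash
python3 - <<'E'
from h import *
print(ctrl.read_grip_width(),ctrl.read_gripper_force(),ctrl.read_tool_pos(),ctrl.read_t())
g=read_camera("wrist");cv2.imwrite("pics/g2.png",cv2.resize(g[180:400,220:420,::-1],None,fx=2.7,fy=2.7,interpolation=cv2.INTER_CUBIC))
s=read_camera("side");c=camera_info("side");u=proj(c,[.5422,.166,.15]).astype(int);print(u)
x=s[u[1]-50:u[1]+40,u[0]-45:u[0]+45,::-1]
a=cv2.resize(x,(500,500),interpolation=cv2.INTER_CUBIC)
cv2.imwrite("pics/s2.png",a)
E
```

```text
-0.0006205384057875655 5.985684153274633 [0.54273536 0.16612756 0.13470324] 7.6833
[303 197]
```

View pics/s2.png

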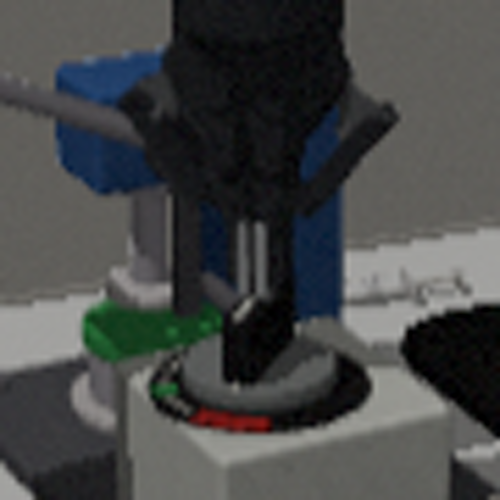

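View pics/g2.png

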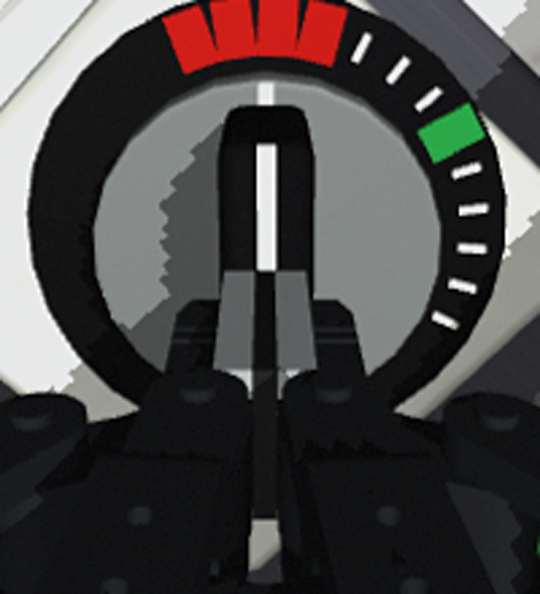

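The shut jaws (width about 0) seem to be standing on top of the wing, not astride it. I'll lift and measure where the fingertips really are, using the difference from the first side image.

```bash
python3 - <<'E'
from h import *
K=[.5422,.1660]
c=camera_info("side");ref=cv2.imread("pics/side0.png").astype(int)
ctrl.line_to(K+[.175],vel=.08)
for z in (.175,.215):
    if z>.2: ctrl.line_to(K+[z],vel=.08); claw.set_gripper(.8)
    im=read_camera("side")[:,:,::-1];cv2.imwrite(f"pics/sd{z}.png",im)
    p=ctrl.read_tool_pos();u=proj(c,p)
    d=(abs(im.astype(int)-ref).sum(2)>40).astype(np.uint8)
    ys,xs=np.nonzero(d[:, int(u[0])-40:int(u[0])+40]); xs=xs+int(u[0])-40
    print(z,"tcp px",u.round(1),"tip17 px",proj(c,p-[0,0,.017]).round(1),"width",ctrl.read_grip_width())
    for y in range(int(u[1])-25,int(u[1])+25,2): print(y,xs[ys==y].min() if (ys==y).any() else None,xs[ys==y].max() if (ys==y).any() else None,(ys==y).sum(),end="; ")
    print()
print(ctrl.read_t(),ctrl.read_ft_force())
a=cv2.imread("pics/sd0.175.png")[140:240,250:360];b=cv2.imread("pics/sd0.215.png")[130:230,250:360]
cv2.imwrite("pics/cmp.png",cv2.resize(np.hstack([a,b]),None,fx=3.6,fy=3.6,interpolation=cv2.INTER_CUBIC))
E
```

```text
0.175 tcp px [303.7 189. ] tip17 px [303.8 195.3] width 0.0016140411594575738
163 269 320 46; 165 290 318 29; 167 294 315 22; 169 268 314 18; 171 268 309 17; 173 268 309 18; 175 269 309 18; 177 270 309 18; 179 272 309 14; 181 275 309 13; 183 281 308 10; 185 281 306 7; 187 281 281 1; 189 281 281 1; 191 281 282 2; 193 281 284 4; 195 278 301 8; 197 278 285 8; 199 276 299 16; 201 264 298 22; 203 263 325 19; 205 265 330 21; 207 268 330 20; 209 270 324 14; 211 266 327 27; 
0.215 tcp px [303.7 173.6] tip17 px [303.8 180.1] width 0.8001097725114742
148 282 331 26; 150 284 330 24; 152 285 326 17; 154 285 323 30; 156 283 323 35; 158 269 323 43; 160 268 323 41; 162 265 323 33; 164 273 322 19; 166 302 321 5; 168 302 318 4; 170 268 302 6; 172 268 302 8; 174 268 275 8; 176 269 275 7; 178 272 302 5; 180 274 302 3; 182 None None 0; 184 281 281 1; 186 281 281 1; 188 281 281 1; 190 281 281 1; 192 281 282 2; 194 281 284 4; 196 277 301 10; 
9.8583 [-0.21811522 -0.56483343  0.93422793]
```

View pics/cmp.png

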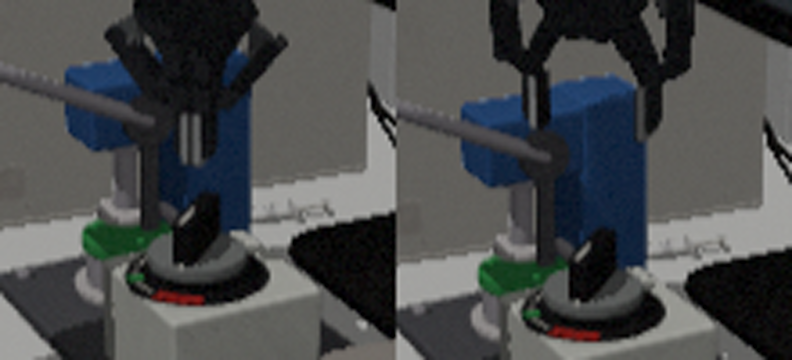

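Left crop, jaws shut: the tips end at about row 185 of the full image, while the TCP projects to row 189. So the real tips are about 12 mm behind the reported TCP instead of 17 mm ahead, which also fits the 10 N contact on the wing top. The wing is still on red, and the gripper is centred over it. I'll go about 26 mm lower, watching the force.

```bash
python3 - <<'E'
from h import *
K=[.5422,.1660]
F=lambda:np.array(ctrl.read_ft_force()).round(1)
claw.set_gripper(0.55,50)
for z in (.150,.130,.118):
    ctrl.line_to(K+[z],vel=.08);f=F();print(z,f)
    if abs(f[2])>6: break
else:
    claw.set_gripper(0.0,50);print("closed",ctrl.read_grip_width(),F(),ctrl.read_gripper_force(),ctrl.read_tool_pos(),ctrl.read_t())
    if ctrl.read_grip_width()>.1:
        for dz in (.004,.008,.0095):
            ctrl.line_to(K+[.118-dz],vel=.02);print(dz,F(),ctrl.read_tool_pos())
print(ctrl.read_t(),ctrl.read_q())
E
```

```text
0.15 [ 0.6 -0.2 -0.3]
0.13 [0.2 0.1 0.1]
0.118 [ 0.1 -0.1 -0.3]
closed 0.1714974073726354 [-0.8  0.6  2.8] 50.74158489704132 [0.54229389 0.16613981 0.11837698] 12.2417
0.004 [-4.  -0.7  9.7] [0.54238867 0.16617726 0.11493207]
0.008 [-4.   0.  11.5] [0.54238716 0.16619438 0.11115269]
0.0095 [-3.7 -0.  12.5] [0.54236145 0.16617406 0.10973086]
13.1917 [ 2.76232908e-01  4.89747110e-01  1.83086815e+00  2.37689856e-04
  8.20341272e-01 -2.14110344e+00]
```

```bash
python3 - <<'E'
from h import *
K=[.5422,.1660]
F=lambda:np.array(ctrl.read_ft_force()).round(1)
yaw=lambda:(lambda m:np.arctan2(m[1,0],m[0,0])%(2*np.pi))(Ro.from_quat(ctrl.read_orientation()).as_matrix())
ctrl.line_to(K+[.1078],vel=.02);print(F(),ctrl.read_tool_pos(),yaw())
for y in (3.7,3.3,2.942):
    ctrl.goto(K+[.1078],down(y));print(y,yaw(),F(),np.array(ctrl.read_ft_torque()).round(2),ctrl.read_tool_pos())
ctrl.line_to(K+[.1183],vel=.03);print("up",F(),yaw(),ctrl.read_tool_pos())
claw.set_gripper(.55);print("open",F(),ctrl.read_grip_width())
ctrl.line_to(K+[.20],vel=.1)
back=[K[0]-.07,K[1]-.02,.30]
ctrl.line_to(back,vel=.15)
c=camera_info("wrist");im=read_camera("wrist")
u=proj(c,K+[.12]).round().astype(int);print(u,ctrl.read_t())
cr=im[max(u[1]-75,0):u[1]+75,max(u[0]-100,0):u[0]+100,::-1];cv2.imwrite("pics/k.png",cv2.resize(cr,None,fx=3,fy=3,interpolation=cv2.INTER_CUBIC))
import json;json.dump({k:np.array(v).tolist() for k,v in c.items()},open("ck.json","w"));cv2.imwrite("pics/kfull.png",im[:,:,::-1])
# white line on wing: bright low-sat pixels within disc region (black wing), direction
for z in (.153,.146):
    R=Ro.from_euler("z",.1).as_matrix();g=np.array(K+[z]);
    print(z,proj(c,g),proj(c,g+.029*np.array([np.cos(2.942),np.sin(2.942),0])))
E
```

```text
[-4.4  0.4 13.2] [0.54237818 0.16617518 0.10911231] 3.987996482837397
3.7 3.699590441310548 [-4.8 -0.2 13.3] [0.03 0.87 0.01] [0.54227898 0.16623652 0.10911563]
3.3 3.2996920367101152 [-4.8  0.8 13.2] [0.04 0.89 0.03] [0.54226011 0.16633555 0.109118  ]
2.942 2.9416204281106677 [-5.1  0.5 14. ] [ 0.22  0.84 -0.04] [0.54225074 0.16645364 0.10910664]
up [-1.7  4.2  3. ] 2.9419134596757384 [0.54220365 0.16637993 0.1183854 ]
open [-0.4  0.3  0.7] 0.5535014069917198
[351 276] 17.625
0.153 [353.9008195  289.02478001] [354.75591454 260.26378598]
0.146 [353.16573352 286.13421273] [353.98564936 257.90318829]
```

```bash
python3 - <<'E'
from h import *
import json
c=json.load(open("ck.json"));im=cv2.imread("pics/kfull.png");g=im.min(2)
m=np.zeros_like(g);m[250:300,335:375]=(g[250:300,335:375]>150)
n,l,s,ce=cv2.connectedComponentsWithStats(m)
for k in range(1,n):
    if s[k,4]<8: continue
    ys,xs=np.nonzero(l==k);pts=np.array([xs,ys],float).T
    vx,vy,x0,y0=cv2.fitLine(pts.astype(np.float32),cv2.DIST_L2,0,.01,.01).ravel();pr=(pts-[x0,y0])@[vx,vy]
    e=[np.array([x0,y0])+t*np.array([vx,vy]) for t in (pr.min(),pr.max())]
    w=[onz(c,p,.153) for p in e];d=w[0]-w[1];print(s[k],w,np.arctan2(d[1],d[0])%np.pi)
hsv=cv2.cvtColor(im,40);gm=cv2.inRange(hsv,(45,120,60),(80,255,255));ys,xs=np.nonzero(gm[200:300,300:400]);u=(xs.mean()+300,ys.mean()+200)
p=onz(c,u,.1);d=p[:2]-[.5422,.166];print("green",u,len(xs),np.arctan2(d[1],d[0]),np.linalg.norm(d))
E
```

```text
[335 250   9  20 153] [array([0.51930356, 0.15461081, 0.153     ]), array([0.50075759, 0.15913365, 0.153     ])] 2.902389748610711
[359 250  13   7  49] [array([0.50737605, 0.17696447, 0.153     ]), array([0.50908752, 0.1878248 , 0.153     ])] 1.4144930880394455
[353 260   3  26  74] [array([0.53810537, 0.16660153, 0.153     ]), array([0.51338551, 0.17118698, 0.153     ])] 2.9581807621508585
green (np.float64(349.7171717171717), np.float64(231.47474747474746)) 99 2.947842936244297 0.04358905895546024
```

View pics/k.png

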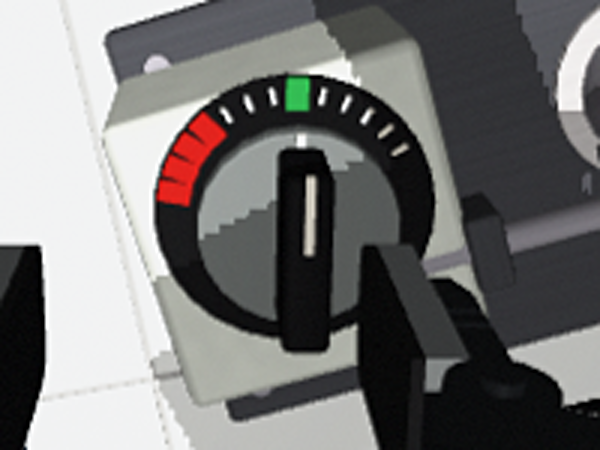

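The pointer stands at the green mark (yaw 2.958 against green 2.948) and the line length fits a fully raised knob. Next, the lever.

```bash
cat >> h.py <<'E'
O=np.array([.5460,.3325]);Y=.1
def H(th,off=0.):
    f=np.radians(25)-th;p=np.array([-.160*np.cos(f),-.045])
    c,s=np.cos(Y),np.sin(Y);w=O+[c*p[0]-s*p[1],s*p[0]+c*p[1]]
    return [w[0],w[1],.175+.160*np.sin(f)+off]
F=lambda:np.array(ctrl.read_ft_force()).round(1)
E
python3 - <<'E'
from h import *
claw.set_gripper(0.0,50)
ctrl.line_to(H(0,.05),attitude=down(3.24),vel=.15)
f0=F();print(f0,ctrl.read_t())
ctrl.line_to(H(0,.012),vel=.08)
for o in np.arange(.009,-.012,-.003):
    ctrl.line_to(H(0,o),vel=.03);f=F()-f0
    print(round(o,4),f,ctrl.read_tool_pos()[2])
    if f[2]>3: break
print(ctrl.read_t())
E
```

```text
[ 0.6 -0.3 -0.6] 19.2417
0.009 [0.3 0.6 0.5] 0.25181034424006
0.006 [-0.3  0.3  0.7] 0.2484964544982576
0.003 [-0.9 -0.9  1. ] 0.2453958011134602
-0.0 [-2.1  0.1  6.1] 0.24289241275397366
20.8667
```

```bash
python3 - <<'E'
from h import *
for th in (.05,.12,.2,.3,.4,.5,.6,.68,.76,.84,.90):
    ctrl.line_to(H(th,-.001),vel=.04);f=F();p=ctrl.read_tool_pos()
    print(th,f,round(p[2]-H(th)[2],4))
    if th==.12 and f[2]>30: break
    if f[2]>90: break
print(ctrl.read_t())
E
```

```text
0.05 [-4.5  0.5  6.8] -0.0007
0.12 [-4.6  0.4  6.7] -0.0007
0.2 [-4.4  1.8  6.7] -0.0006
0.3 [-4.   0.9  6.8] -0.0006
0.4 [-4.8  1.   5.2] -0.0007
0.5 [-4.4 -0.4  7. ] -0.0007
0.6 [-4.9  0.5  7.1] -0.0007
0.68 [-5.1  0.8  8.1] -0.0007
0.76 [-4.2 -0.7  7.7] -0.0007
0.84 [-4.9  0.2  7.6] -0.0007
0.9 [-5.9  0.9  8.2] -0.0007
26.1333
```

```bash
python3 - <<'E'
from h import *
for th,o in ((.92,-.001),(.92,-.003),(.92,-.005),(.92,-.007),(.92,-.009),(.92,-.011)):
    ctrl.line_to(H(th,o),vel=.02);f=F();p=ctrl.read_tool_pos();print(th,o,f,round(p[2]-H(th)[2],4))
    if f[2]>35: break
c=camera_info("side");im=read_camera("side")[:,:,::-1];cv2.imwrite("pics/bot.png",im)
ref=cv2.imread("pics/side0.png")
e=[proj(c,np.array(H(0))+s*.04*np.array([-np.sin(Y),np.cos(Y),0])).astype(int) for s in(-1,1)]
e2=[proj(c,np.array(H(.92))+s*.04*np.array([-np.sin(Y),np.cos(Y),0])).astype(int) for s in(-1,1)]
for n,q in (("rest",e),("bottom",e2)):
    for x in q: print(n,x,"ref",ref[x[1],x[0]],"now",im[x[1],x[0]])
print(ctrl.read_t())
E
```

```text
0.92 -0.001 [-10.2  -1.4  19.7] 0.0001
0.92 -0.003 [-13.4  -3.   36.5] -0.0006
rest [243 161] ref [3 1 5] now [16 15 17]
rest [232 152] ref [11  9  7] now [19 17 17]
bottom [248 213] ref [159 161 161] now [7 6 6]
bottom [237 202] ref [159 160 161] now [10 11 12]
26.7417
```

Force jumps to 36 N at the stop, and the handle's pixels are now at the bottom position. I'll hold there, then ease it up.

```bash
python3 - <<'E'
from h import *
ctrl.wait(1.0);print("hold",F())
for th in (.90,.82,.74,.66,.58,.5,.42,.34,.26,.18,.1,.04,.01):
    ctrl.line_to(H(th,-.001),vel=.03);print(th,F(),end=" ")
for o in (.001,.004,.008): ctrl.line_to(H(0,o),vel=.015);print(o,F())
ctrl.line_to(H(0,.10),vel=.12)
p=[.44,.16,.36];ctrl.line_to(p,vel=.15)
print(ctrl.read_t(),F())
c=camera_info("wrist");im=read_camera("wrist")[:,:,::-1];cv2.imwrite("pics/fin.png",im)
s=camera_info("side");si=read_camera("side")[:,:,::-1]
ref=cv2.imread("pics/side0.png");e=[proj(s,np.array(H(0))+k*.04*np.array([-np.sin(Y),np.cos(Y),0])).astype(int) for k in(-1,1)]
print([si[x[1],x[0]] for x in e])
for n,(x0,y0,x1,y1) in dict(tin=(262,272,298,302),flask=(298,278,334,336),bottle=(328,275,385,395),handle=(225,143,255,170)).items():
    print(n,(abs(si[y0:y1,x0:x1].astype(int)-ref[y0:y1,x0:x1]).sum(2)>60).sum())
g=im.min(2);K=[.5422,.1660]
a=proj(c,K+[.153]);b=proj(c,np.array(K+[.153])+.029*np.array([np.cos(2.95),np.sin(2.95),0]));print(a,b)
x0,x1=int(min(a[0],b[0]))-8,int(max(a[0],b[0]))+8;y0,y1=int(min(a[1],b[1]))-3,int(max(a[1],b[1]))+2
n,l,st,ce=cv2.connectedComponentsWithStats((g[y0:y1,x0:x1]>130).astype(np.uint8))
for k in range(1,n):
    if st[k,4]<15: continue
    ys,xs=np.nonzero(l==k);q=np.array([xs+x0,ys+y0],np.float32).T
    vx,vy,cx,cy=cv2.fitLine(q,2,0,.01,.01).ravel();t=(q-[cx,cy])@[vx,vy]
    w=[onz(c,(cx+r*vx,cy+r*vy),.153) for r in(t.min(),t.max())];d=w[0]-w[1];print(st[k],np.arctan2(d[1],d[0])%np.pi,np.linalg.norm(d))
E
```

```text
hold [-13.3  -3.3  36.1]
0.9 [-3.6 -0.1  8.2] 0.82 [-2.5 -0.6  7.9] 0.74 [ 1.1 -1.8  8.7] 0.66 [ 4.  -3.8  7.6] 0.58 [ 4.6 -2.7  7.6] 0.5 [ 5.  -1.5  6.4] 0.42 [4.8 0.4 4.8] 0.34 [4.5 0.8 5.2] 0.26 [2.9 1.4 4.2] 0.18 [ 2.5 -0.6  4.6] 0.1 [ 2.8 -1.   4.2] 0.04 [ 2.8 -1.3  2.5] 0.01 [ 1.6 -1.   4.9] 0.001 [-0.4  0.3  3.4]
0.004 [0.2 0.5 0.1]
0.008 [-0.3  0.   0.5]
37.6 [-0.5  0.3  0. ]
[array([6, 3, 8], dtype=uint8), array([18, 17, 15], dtype=uint8)]
tin 0
flask 0
bottle 102
handle 3
[314.91716276 298.44183036] [322.14963959 275.95797405]
```

```bash
python3 - <<'E'
from h import *
s=read_camera("side")[:,:,::-1].astype(int);r=cv2.imread("pics/side0.png").astype(int)
d=(s-r).sum(2)[275:395,328:385];ys,xs=np.nonzero(abs(d)>60);print("bottle diff box",xs.min()+328,xs.max()+328,ys.min()+275,ys.max()+275,d[ys,xs].mean())
# knob now vs. right after setting, via wrist from the same place
ctrl.line_to([.4722,.146,.30],attitude=down(2.942),vel=.15)
c=camera_info("wrist");im=read_camera("wrist")[:,:,::-1];k=cv2.imread("pics/kfull.png")
A=im[240:310,315:375].astype(int);B=k[240:310,315:375].astype(int)
print("knob diff px",(abs(A-B).sum(2)>90).sum(),A.shape, ctrl.read_t(),F())
E
```

```text
bottle diff box 330 384 275 394 56.32710280373832
knob diff px 942 (70, 60, 3) 38.4167 [-0.4 -0.2  0.1]
```

```bash
python3 - <<'E'
from h import *
c=camera_info("wrist");im=read_camera("wrist")[:,:,::-1];g=im.min(2)
for th in (150,100,70):
    n,l,s,ce=cv2.connectedComponentsWithStats((g[250:300,330:380]>th).astype(np.uint8))
    for k in range(1,n):
        if not 20<s[k,4]<130 : continue
        ys,xs=np.nonzero(l==k);q=np.array([xs+330,ys+250],np.float32).T
        vx,vy,cx,cy=cv2.fitLine(q,2,0,.01,.01).ravel();t=(q-[cx,cy])@[vx,vy]
        w=[onz(c,(cx+r*vx,cy+r*vy),.153).round(4) for r in(t.min(),t.max())];d=w[0]-w[1];print(th,s[k],w,np.arctan2(d[1],d[0])%np.pi)
E
```

```text
150 [28  0 11  6 45] [array([0.5074, 0.1768, 0.153 ]), array([0.5086, 0.186 , 0.153 ])] 1.4410937896389746
150 [22 10  3 25 74] [array([0.538 , 0.1667, 0.153 ]), array([0.5141, 0.1709, 0.153 ])] 2.9676366158341465
100 [28  0 13  7 61] [array([0.5083, 0.1769, 0.153 ]), array([0.5087, 0.1879, 0.153 ])] 1.5344487057758698
100 [22  9  4 27 81] [array([0.539 , 0.1664, 0.153 ]), array([0.5131, 0.1711, 0.153 ])] 2.962078943114853
70 [21  9  5 27 99] [array([0.539 , 0.1661, 0.153 ]), array([0.5132, 0.1717, 0.153 ])] 2.927853823893198
```

Knob unchanged at green and raised, lever at rest, gripper clear of everything.

```bash
python3 -c "
from plant import ctrl
print(ctrl.close_job())"
```

```text
the job is handed in; nothing more can be done
None
```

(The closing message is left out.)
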